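# Clear and hold open the counter scrap hatch

## Task

A honey jar has been left on the steel hatch of the scrap bin on the packing counter. First push the jar, without picking it up, off the hatch so that it stands upright wholly on the wooden deck behind the hinge; then press the long end of the yellow lever, at its black bar, all the way down so that the lever raises the hatch, and finish while still holding the lever down with the hatch up. Work the hatch only through its lever (do not push it up by hand) and leave the tin, bottle and carton alone.

Things in the scene. Friction and masses are not known exactly. Their poses are not given: they have to be found in the camera images.
- unit: Plywood scrap-bin unit fixed to the counter, 170 mm wide in its x; wooden deck and steel hatch are flush, 90 mm above the counter. Origin: on the counter under the middle of the hinge seam between them. +y points from seam to deck, -y from seam over the hatch to the lever, z up. The hatch spans y -135 to 0 mm, x within 84 mm, plus a red lifting tab (50 mm wide at x = 0) out to y = -169 mm.
- deck_middle (a point): Middle of the clear top of the wooden deck, 90 mm above the counter, 63.5 mm to the unit's +y of the seam; axes as the unit. The clear deck spans unit y 0 to 127 mm and x within 77 mm, closed on its two sides and far end by rails 12 mm high and 8 mm thick.
- jar: Amber honey jar with dark lid, round, 68 mm in diameter, 68 mm high, about 0.3 kg, standing loose on the hatch near its middle. Origin: centre of its underside.
- hatch (a joint): Angle of the steel hatch (134 by 168 by 8 mm, about 1.4 kg), hinged at the seam; 0 = shut and flush, grows as its lever-side edge rises; about 0.41 rad with the lever fully down. It falls shut when the lever is let go.
- hatch_edge (a point): Middle of the hatch's free edge, on its top face, at the root of the red tab; it rises with the hatch.
- lever (a joint): Angle of the yellow lever, which lies in the unit's y-z plane at x = 0. 0 = at rest, long end 0.45 rad above level; grows as the long end is pressed down; 0.95 rad = end stop. Its short end (65 mm) lies under the hatch's tab. Springs back when let go; pressing takes about 5 to 12 N at the bar.
- bar_middle (a point): Centre of the black rubber press bar across the lever's long end: round, 24 mm thick, 84 mm long along unit x, its top 12 mm above this point, 130 mm from the pivot. About 160 mm above the counter at rest and 42 mm with the lever fully down, moving in an arc about the pivot.
- balm_tin: Bystander: brass tin, 60 mm in diameter, 40 mm high, standing on the counter. Origin: centre of its underside.
- syrup: Bystander: amber bottle, 58 mm in diameter, 160 mm high. Origin: centre of its underside.
- carton: Bystander: cardboard carton, 60 by 90 by 70 mm high. Origin: centre of its underside.
- lever_pivot (a point): Pivot of the lever (axis along unit x), at unit y = -208 mm, 104 mm above the counter, between two grey posts (52 mm wide together in x, 36 mm in y, 118 mm high).
Things that resemble listed ones, but are neither listed nor needed, are in the scene too. Leave any blue or pink look-alike of the jar alone.

How it is judged:
By the outcome, as a careful person would: the job done as asked, in the order asked, and still so for the second after the job is handed in, while the arm keeps its last pose, push and grip.
It also fails if it takes over 54 s, if anything falls off the work surface, if the arm or the gripper's body presses on something with over 40 N, if the wrist force passes 120 N, or if a joint passes its speed limit or range.

## Robot

A 6-joint arm with a two-finger parallel gripper is mounted at the origin on the work surface. World frame = base frame: x ahead of the robot, y to its left, z up, the work surface at z = 0. Lengths are in m, angles in rad, forces in N, time in s.
With the tool pointing down it reaches from about 0.4 to 0.825 m from the base axis. Payload 7 kg.
Tool frame: the origin (TCP) lies between the finger pads; the fingertips stand 8 mm ahead of it and the grasp point (between the pads) lies 11 mm behind it (arm.finger_overhang is the distance from the TCP to the fingertips, in m); z points along the fingers, y is the line along which they close (so a half turn about z gives the same grasp; the last joint's range is limited). The gripper opens to 88 mm and grips with 3 to 60 N. Pads are 19 mm wide; open, the fingers measure 130 mm over their backs; the gripper's body (78 mm by 193 mm) begins 47 mm behind the grasp point.
Start: joints at [-0.85, 0.359, 0.012, 0, -1.224, -0.288], TCP at [0.283, -0.613, 0.235] pointing down, gripper open.
Joint ranges: [-3.07, 3.07], [-1.43, 2.12], [-1.02, 1.25], [-3.03, 1.67], [-3.05, -0], [-3.03, 3.03]. Speed limits (rad/s): [2.39, 2.39, 3.01, 3.14, 3.14, 3.14].

## Interface

Orientations are given as [roll, pitch, yaw] about the fixed x, y, z axes, in that order (R = Rz(yaw) Ry(pitch) Rx(roll)).
In Python, from station import arm gives the robot as it stands.
- The arm moves only by the tool move_arm, never from a script. Its argument "rows" is text: rows parted by semicolons, each of 7 numbers parted by spaces: the turn, a rotation vector about the tool's x, y, z in degrees, then the shift along the tool's x, y, z in m, then the finger opening in m, from 0 to 0.0876. A call has 1 to 8 rows; each row shifts and turns the commanded pose from where the row before left it, along the tool's axes as they then stand; what a row does not reach is not made up. A row lasts 1/8 s, in which the tool goes at most 62.5 mm and 10.7 degrees, less where a joint would pass 70% of its speed; a pose out of reach is approached as far as the arm can. A call is refused whole if a number of a shift passes 0.0625 or a number of a turn 10.7, either way. A call with a gripper value outside its range is refused whole. The fingers move at their own pace and stop on an object; "squeeze" is the grip in N (left out, the last holds). Time passes only in rows, so rows that do not move let the fingers close. It gives the time, the measured TCP pose, the force, the opening and the grip force at its end, in the units of the state.
- arm.get_state(): the state, without advancing time (a new reading comes with each control period).
- arm.grab_frame(name): name is "scene" or "top" or "wrist"; returns (picture, depth): 400x640x3 uint8, blue, green, red; 400x640 float32, m along the optical axis (not along the pixel's ray), 0 where there is no reading.
- arm.camera_model(name): a dict with "mtx" (3x3 intrinsics, pixels), "camera_from_world" (4x4, takes a point from world to camera coordinates); the wrist camera has in their place "mount" (4x4, takes a point from camera to tool coordinates, whose origin is the TCP and whose axes are the flange's). Camera axes: x right, y down, z forward; pixel columns grow to the right and rows downward; lengths in m; the calibration is good to about 2 mm. The wrist camera is an equidistant fisheye: a pixel r from the principal point sees the ray r / f radians off the axis. A picture is of the moment at which its call begins: read the wrist's pose just before it. camera_model takes no time and is no camera call.
- arm.job_done(): hands the job in; it is judged then, once.
The state is a dict: "t": time; "q": joint angles; "qd": joint speeds; "joint_efforts": joint torques, N m; "eef_pos": TCP position; "ee_rot": TCP orientation; "force": force on the tool from outside, world axes, zero at the start; "moment": the same for the moment, N m; "width": finger opening in m; "gripper_force": force on a finger pad.
Only numpy, scipy, OpenCV 4.12 (cv2) and the standard library are available. Lean on these libraries where they do the work, as an engineer would, in place of code of your own. Each camera call takes 0.05 s, during which the arm holds its last target. There are 200 camera calls.

## Working session

There is one attempt and no reset: what is moved stays moved. The work goes in short steps, Python scripts to look and compute and a tool call to move; the robot and the scene stay as the last step left them, time stands still between calls to the robot, and variables do not carry over. Pictures are saved under pics/ and viewed, at most 10 in all, crops included, and the job is handed in when it is done.

Besides the shell and the picture viewer there is one more tool, called after "Request:" in YAML: its name, and indented under it one key for each argument. move_arm: Moves the arm, as the interface text tells. Its arguments: {"type":"object","properties":{"rows":{"type":"string"},"squeeze":{"type":"number"}},"required":["rows"]}

```bash
mkdir -p pics; cat > h.py <<'E'
import numpy as np, cv2
from station import arm
def grab(n,tag=None):
    p,d=arm.grab_frame(n)
    if tag: cv2.imwrite(f'pics/{tag}.png',p); np.save(f'pics/{tag}.npy',d)
    return p,d
def world(n,d,u,v,r=1):
    m=arm.camera_model(n);K=np.array(m['mtx']);T=np.linalg.inv(np.array(m['camera_from_world']))
    w=d[v-r:v+r+1,u-r:u+r+1];z=np.median(w[w>0])
    c=z*np.linalg.inv(K)@[u,v,1]
    return (T@np.r_[c,1])[:3]
E
python3 - <<'E'
from h import *
a,_=grab('scene','s0');b,_=grab('top','t0')
s=arm.get_state();print({k:np.round(v,3) for k,v in s.items()})
cv2.imwrite('pics/both.png',a)
E
```

```text
{'t': np.float64(0.1), 'q': array([-0.85 ,  0.359,  0.011, -0.   , -1.224, -0.288]), 'qd': array([-0.   , -0.003,  0.001,  0.003,  0.001,  0.001]), 'joint_efforts': array([-1.0000e-03, -5.8416e+01,  2.9375e+01,  7.0150e+00,  1.0000e-02,
       -0.0000e+00]), 'eef_pos': array([ 0.283, -0.612,  0.234]), 'ee_rot': array([ 3.14 , -0.   , -2.709]), 'force': array([0.269, 0.67 , 0.795]), 'moment': array([-0.02 , -0.05 ,  0.032]), 'gripper_force': np.float64(0.0), 'width': np.float64(0.088)}
```

View pics/s0.png

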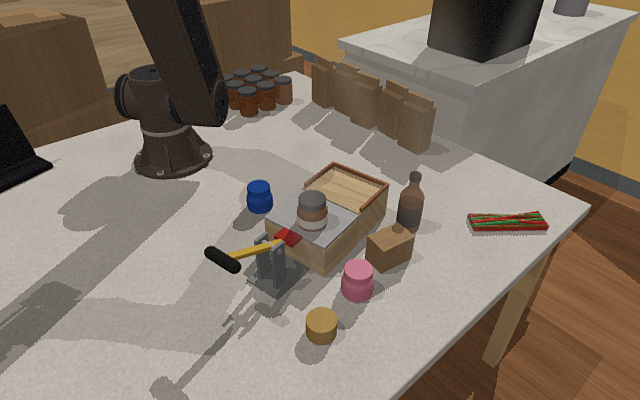

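View pics/t0.png

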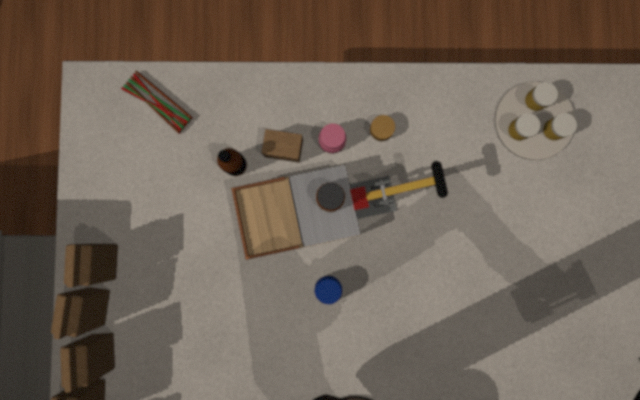

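The scene view shows the honey jar on the hatch at (312,210). The look-alikes are the blue jar at (260,197), the pink jar at (357,280) and the amber jars at the back around (255,90). In the top view the jar is at (331,196), the lever bar at (440,179), the seam runs from about (290,176) to (303,248), blue is at (328,290) and pink at (332,138). I'm choosing the dark-lidded jar on the hatch and will check it in a close crop.

```bash
python3 - <<'E'
from h import *
d=np.load('pics/t0.npy');p=cv2.imread('pics/t0.png')
for n,u,v in [('jar',331,196),('barM',440,180),('barA',436,165),('barB',444,194),('seamA',290,177),('seamB',303,247),('hedgeA',347,166),('hedgeB',359,233),('deckfarA',235,188),('deckfarB',246,257),('pink',332,138),('blue',328,290),('tin',383,127),('carton',283,145),('syr',231,161),('deck',268,217)]:
    print(n,np.round(world('top',d,u,v),3))
s=np.load('pics/s0.npy')
for n,u,v in [('jar lid',312,197),('bar',222,258)]: print(n,np.round(world('scene',s,u,v),3))
c=cv2.resize(p[100:310,200:470],None,fx=2.9,fy=2.8,interpolation=cv2.INTER_CUBIC);cv2.imwrite('pics/c0.png',c)
E
```

```text
jar [0.594 0.061 0.157]
barM [ 0.629 -0.175  0.173]
barA [ 0.662 -0.167  0.171]
barB [ 0.599 -0.184  0.171]
seamA [0.643 0.156 0.089]
seamB [0.478 0.128 0.005]
hedgeA [0.682 0.019 0.001]
hedgeB [ 0.514 -0.006  0.088]
deckfarA [0.616 0.282 0.1  ]
deckfarB [0.457 0.254 0.102]
pink [0.74  0.058 0.068]
blue [0.38  0.066 0.067]
tin [ 0.773 -0.067  0.04 ]
carton [0.722 0.174 0.069]
syr [0.675 0.288 0.123]
deck [0.549 0.206 0.09 ]
jar lid [0.596 0.063 0.161]
bar [ 0.641 -0.178  0.172]
```

View pics/c0.png

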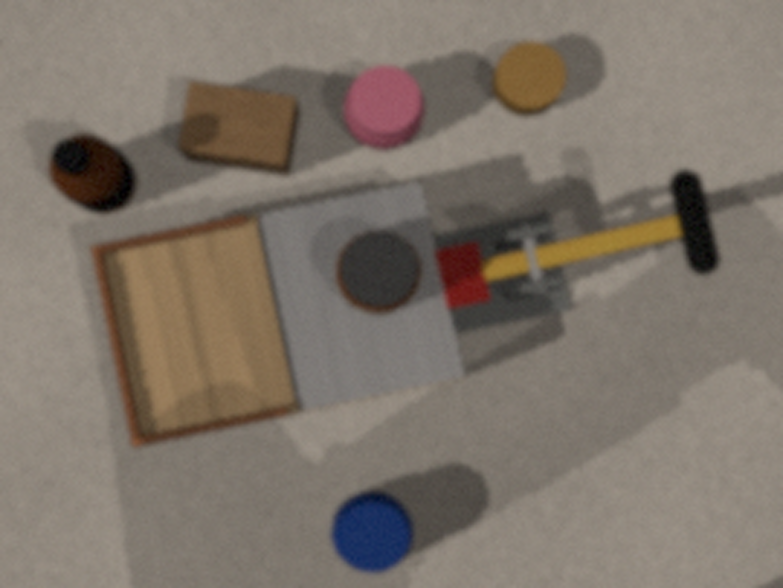

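The crop confirms an amber body under a dark lid at (378,270), standing on the grey hatch. The seam runs (262,213) to (297,408), the hatch edge (418,184) to (463,373), and the bar is centred at (695,222). Next I fit the unit pose.

```bash
python3 - <<'E'
from h import *
m=arm.camera_model('top');K=np.array(m['mtx']);T=np.linalg.inv(np.array(m['camera_from_world']))
def pl(cu,cv_,z):
    r=T[:3,:3]@np.linalg.inv(K)@[200+cu/2.9,100+cv_/2.8,1];o=T[:3,3];return o+r*(z-o[2])/r[2]
P=[(262,213,.09,.084,0),(297,408,.09,-.084,0),(418,184,.09,.084,-.135),(463,373,.09,-.084,-.135),(95,246,.102,.085,.135),(138,443,.102,-.085,.135)]
W=np.array([pl(*p[:3])[:2] for p in P]);L=np.array([p[3:] for p in P])
print(W.round(3))
lc,wc=L.mean(0),W.mean(0);H=(L-lc).T@(W-wc);U,S,V=np.linalg.svd(H);R=(U@V).T
o=wc-R@lc;yaw=np.arctan2(R[1,0],R[0,0]);print('o',o,'yaw deg',np.degrees(yaw),'res',((L@R.T+o-W)*1000).round(1).tolist())
j=pl(378,270,.158)[:2];print('jar',j,'unit',R.T@(j-o))
b=pl(695,222,.172)[:2];print('bar unit',R.T@(b-o))
for y in(.0635,-.135,-.208,-.325):print(y,o+R@[0,y])
for n,q in dict(pink=(.74,.058),carton=(.722,.174),syr=(.675,.288),tin=(.773,-.067),blue=(.38,.066)).items():print(n,(R.T@(np.array(q)-o)).round(3))
E
```

```text
[[ 0.645  0.155]
 [ 0.483  0.125]
 [ 0.67   0.029]
 [ 0.513 -0.007]
 [ 0.616  0.287]
 [ 0.454  0.25 ]]
o [0.56371844 0.13998245] yaw deg 12.249542085563512 res [[0.5, 2.9], [-1.8, -3.3], [4.2, -3.6], [-2.8, -2.8], [2.2, 3.1], [-2.4, 3.6]]
jar [0.5931223  0.06218751] unit [ 0.01222868 -0.08226238]
bar unit [-0.00134699 -0.32136373]
0.0635 [0.55024566 0.20203674]
-0.135 [0.59236138 0.00805603]
-0.208 [ 0.60784978 -0.06328197]
-0.325 [ 0.63267365 -0.17761821]
pink [ 0.155 -0.118]
carton [ 0.162 -0.   ]
syr [0.14  0.121]
tin [ 0.161 -0.247]
blue [-0.195 -0.033]
```

Request:
move_arm:
  rows: "0 0 -9.7 0 0 0 0.03;0 0 -9.7 0 0 0 0.03;0 0 -9.7 0 0 0 0.03;0 0 -9.7 0 0 0 0.03;0 0 -9.7 0 0 0 0.03;0 0 -9.7 0 0 0 0.03;0 0 -9.7 0 0 0 0.03;0 0 -9.5 0 0 0 0.03"

```text
t: 1.1
eef_pos: [0.283, -0.6125, 0.234]
ee_rot: [3.141, 0.001, -1.352]
force: [-0.4, 1.0, -0.4]
width: 0.0301
gripper_force: 0.0
```

Request:
move_arm:
  rows: "0 0 0 -0.037 -0.031 0 0.03;0 0 0 -0.037 -0.031 0 0.03;0 0 0 -0.037 -0.031 0 0.03;0 0 0 -0.037 -0.031 0 0.03;0 0 0 -0.037 -0.031 0 0.03;0 0 0 -0.037 -0.031 0 0.03;0 0 0 -0.037 -0.031 0 0.03;0 0 0 0 0 0 0.03"

```text
t: 2.1
eef_pos: [0.4416, -0.3113, 0.2345]
ee_rot: [-3.141, 0.0, -1.354]
force: [-0.7, -1.0, 0.4]
width: 0.03
gripper_force: 0.0
```

Request:
move_arm:
  rows: "0 0 0 -0.038 -0.032 0 0.03;0 0 0 -0.038 -0.032 0 0.03;0 0 0 -0.038 -0.032 0 0.03;0 0 0 -0.038 -0.032 0 0.03;0 0 0 -0.038 -0.032 0 0.03;0 0 0 -0.038 -0.032 0 0.03;0 0 0 -0.037 -0.033 0 0.03;0 0 0 0 0 0 0.03"

```text
t: 3.1
eef_pos: [0.6055, -0.0053, 0.2335]
ee_rot: [3.14, -0.0, -1.356]
force: [0.2, -0.8, -0.6]
width: 0.03
gripper_force: 0.0
```

```bash
python3 - <<'E'
from h import *
s=arm.get_state();print(s['eef_pos'],s['ee_rot'])
a,d=grab('wrist','w1')
m=arm.camera_model('wrist');print(np.array(m['mtx']).round(1).tolist(),np.array(m['mount']).round(3).tolist())
E
```

```text
[ 0.60552302 -0.00528617  0.23349192] [ 3.14037070e+00 -3.02669355e-05 -1.35555710e+00]
[[309.7, 0.0, 317.0], [0.0, 309.7, 196.2], [0.0, 0.0, 1.0]] [[-0.0, -0.959, -0.282, 0.076], [1.0, -0.0, 0.001, -0.0], [-0.001, -0.282, 0.959, -0.151], [0.0, 0.0, 0.0, 1.0]]
```

View pics/w1.png

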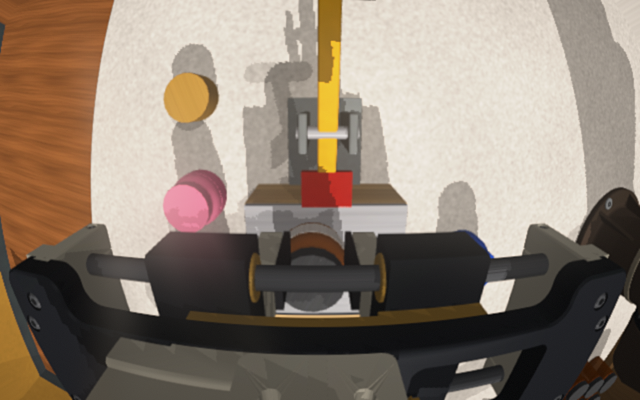

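The wrist view shows the jar centred between the fingers at (315,275), with the red tab at (327,188) and the lever at (328,60). The fingers are on the lever side of the jar. I'll go down and push.

Request:
move_arm:
  rows: "0 0 0 0 0 0.03 0.03;0 0 0 0 0 0.03 0.03;0 0 0 0 0 0.03 0.03;0 0 0 0 0 0.02 0.03;0 0 0 0 0 0.01 0.03;0 0 0 0 0 0 0.03"

```text
t: 3.9
eef_pos: [0.604, -0.0081, 0.1142]
ee_rot: [3.14, -0.0, -1.359]
force: [0.3, 0.6, 0.1]
width: 0.03
gripper_force: 0.0
```

Request:
move_arm:
  rows: "0 0 0 -0.006 0 0 0.03;0 0 0 -0.006 0 0 0.03;0 0 0 -0.006 0 0 0.03;0 0 0 -0.006 0 0 0.03;0 0 0 -0.006 0 0 0.03;0 0 0 -0.006 0 0 0.03;0 0 0 -0.006 0 0 0.03;0 0 0 -0.006 0 0 0.03"

```text
t: 4.9
eef_pos: [0.5943, 0.04, 0.1147]
ee_rot: [-3.141, -0.0, -1.358]
force: [0.7, -2.3, 0.4]
width: 0.0297
gripper_force: 1.1
```

```bash
python3 - <<'E'
from h import *
a,_=grab('scene','s2');b,_=grab('top','t2')
A=cv2.resize(a[150:310,190:440],None,fx=2.4,fy=2.4);B=cv2.resize(b[130:270,210:460],None,fx=2.4,fy=2.4)
cv2.imwrite('pics/c2.png',np.vstack([A[:300],B[:300]]))
E
```

```text
(no output)
```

View pics/c2.png

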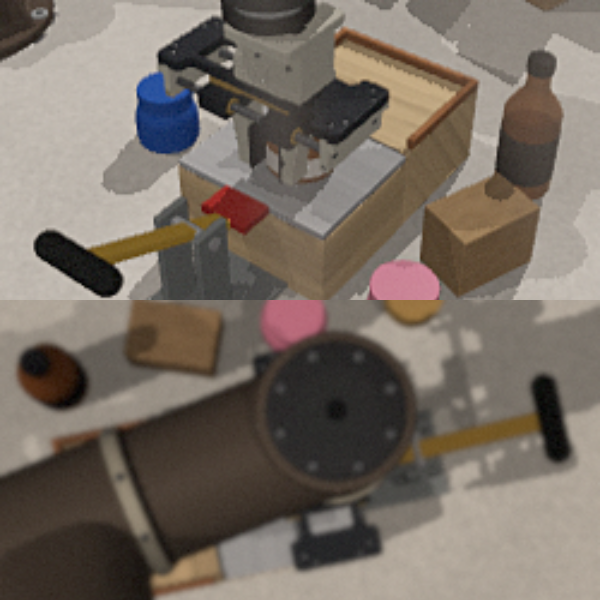

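The jar stands upright against both fingers at crop (300,155), and the lever and bystanders are untouched. I'll keep pushing.

Request:
move_arm:
  rows: "0 0 0 -0.008 0 0 0.03;0 0 0 -0.008 0 0 0.03;0 0 0 -0.008 0 0 0.03;0 0 0 -0.008 0 0 0.03;0 0 0 -0.008 0 0 0.03;0 0 0 -0.008 0 0 0.03;0 0 0 -0.008 0 0 0.03;0 0 0 -0.008 0 0 0.03"

```text
t: 6.0
eef_pos: [0.5806, 0.1028, 0.1145]
ee_rot: [3.142, 0.0, -1.358]
force: [-0.0, -2.1, -0.1]
width: 0.0301
gripper_force: 0.9
```

Request:
move_arm:
  rows: "0 0 0 -0.008 0 0 0.03;0 0 0 -0.008 0 0 0.03;0 0 0 -0.008 0 0 0.03;0 0 0 -0.008 0 0 0.03;0 0 0 -0.008 0 0 0.03;0 0 0 -0.008 0 0 0.03;0 0 0 -0.006 0 0 0.03;0 0 0 -0.004 0 0 0.03"

```text
t: 7.0
eef_pos: [0.5684, 0.1594, 0.1145]
ee_rot: [3.142, -0.0, -1.358]
force: [1.1, -0.6, 0.4]
width: 0.0302
gripper_force: 0.9
```

```bash
python3 - <<'E'
from h import *
a,_=grab('scene','s3')
cv2.imwrite('pics/c3.png',cv2.resize(a[120:310,190:440],None,fx=3,fy=3))
E
```

```text
(no output)
```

View pics/c3.png

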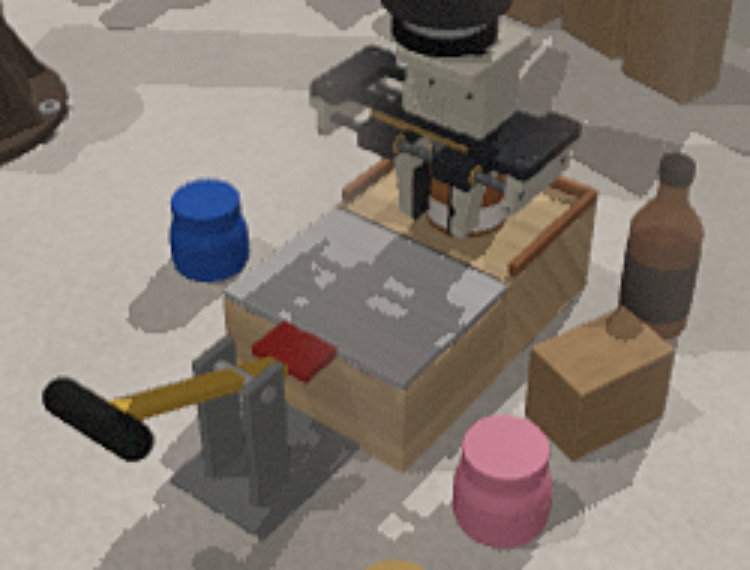

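The jar stands upright on the deck at crop (470,205), wholly behind the seam. By TCP its centre is at about unit y = 58 mm. Now I back off, rise and go over the bar.

Request:
move_arm:
  rows: "0 0 0 0.006 0 0 0.03;0 0 0 0.01 0 0 0.03;0 0 0 0.015 0 0 0.03;0 0 0 0 0 -0.03 0.01;0 0 0 0 0 -0.04 0;0 0 0 0 0 -0.03 0;0 0 0 0.04 0.004 0 0;0 0 0 0.05 0.005 0 0"

```text
t: 8.05
eef_pos: [0.5855, 0.0375, 0.2152]
ee_rot: [-3.14, 0.0, -1.357]
force: [1.4, 0.5, 0.2]
width: 0.0005
gripper_force: 0.0
```

Request:
move_arm:
  rows: "0 0 0 0.05 0 0 0;0 0 0 0.05 0 0 0;0 0 0 0.05 0 0 0;0 0 0 0.04 0 0 0;0 0 0 0.025 0 0 0;0 0 0 0.007 0 0 0;0 0 0 0 0 0 0"

```text
t: 8.93
eef_pos: [0.6318, -0.179, 0.2143]
ee_rot: [3.141, 0.0, -1.359]
force: [-0.6, 0.7, -0.0]
width: 0.0004
gripper_force: 0.0
```

```bash
python3 - <<'E'
from h import *
s=arm.get_state();p=s['eef_pos'];t=np.radians(12.25);R=np.array([[np.cos(t),-np.sin(t)],[np.sin(t),np.cos(t)]])
print('tcp unit',R.T@(p[:2]-[.5637,.13998]),p,s['ee_rot'])
a,d=grab('scene','s4');b,db=grab('top','t4');w,_=grab('wrist','w4')
cv2.imwrite('pics/c4.png',np.vstack([cv2.resize(a[140:300,190:440],None,fx=2.4,fy=1.9)[:300],cv2.resize(w[100:400,120:520],(600,290))]))
# jar lid in scene depth
m=arm.camera_model('scene');K=np.array(m['mtx']);T=np.linalg.inv(np.array(m['camera_from_world']))
v,u=np.mgrid[0:400,0:640];c=np.linalg.inv(K)@np.stack([u.ravel(),v.ravel(),np.ones(u.size)])*d.ravel();W=(T[:3,:3]@c).T+T[:3,3]
U=(W[:,:2]-[.5637,.13998])@R
k=(W[:,2]>.148)&(W[:,2]<.165)&(abs(U[:,0])<.08)&(U[:,1]>-.1)&(U[:,1]<.13);print(k.sum(),U[k].min(0),U[k].max(0),U[k].mean(0))
E
```

```text
tcp unit [-0.00113141 -0.3261212 ] [ 0.63178999 -0.17895584  0.21433698] [ 3.14131818e+00  2.11500372e-04 -1.35922134e+00]
371 [-0.01996717  0.0260453 ] [0.03872235 0.0890335 ] [0.01147762 0.05190483]
```

View pics/c4.png

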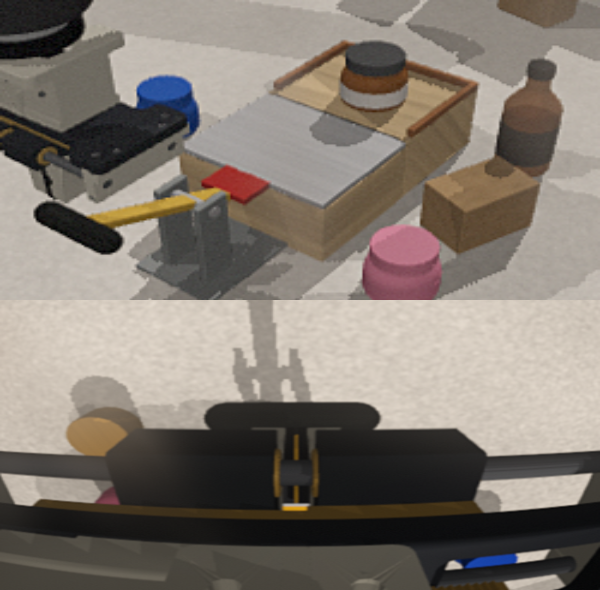

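The jar is upright on the deck (lid centre near unit y ≈ 57 mm) and the bystanders are unmoved. The closed fingers are centred over the bar, which shows at (293,417). I'll press along the arc.

Request:
move_arm:
  rows: "0 0 0 0 0 0.015 0;0 0 0 0 0 0.012 0;0 0 0 0 0 0.006 0;0 0 0 0.001 0 0.005 0;0 0 0 0.002 0 0.006 0;0 0 0 0.002 0 0.006 0;0 0 0 0.002 0 0.006 0;0 0 0 0.002 0 0.006 0"

```text
t: 10.07
eef_pos: [0.6344, -0.1886, 0.1539]
ee_rot: [-3.141, -0.002, -1.358]
force: [-1.9, -4.7, 5.9]
width: 0.0001
gripper_force: 3.4
```

Request:
move_arm:
  rows: "0 0 0 0.001 0 0.008 0;0 0 0 0.001 0 0.008 0;0 0 0 0 0 0.008 0;0 0 0 0 0 0.008 0;0 0 0 0 0 0.008 0;0 0 0 -0.001 0 0.008 0;0 0 0 -0.001 0 0.008 0;0 0 0 -0.001 0 0.006 0"

```text
t: 11.08
eef_pos: [0.6357, -0.1874, 0.0921]
ee_rot: [-3.138, -0.003, -1.357]
force: [1.9, -4.6, 7.3]
width: 0.0002
gripper_force: 3.4
```

Request:
move_arm:
  rows: "0 0 0 -0.002 0 0.006 0;0 0 0 -0.002 0 0.006 0;0 0 0 -0.003 0 0.006 0;0 0 0 -0.003 0 0.006 0;0 0 0 -0.002 0 0.005 0;0 0 0 0 0 0.002 0;0 0 0 0 0 0 0"

```text
t: 11.95
eef_pos: [0.6332, -0.1748, 0.0614]
ee_rot: [-3.138, -0.002, -1.357]
force: [0.0, -1.5, 8.4]
width: 0.0007
gripper_force: 4.1
```

Request:
move_arm:
  rows: "0 0 0 0 0 0.002 0;0 0 0 0 0 0.001 0;0 0 0 0 0 0 0"

```text
t: 12.32
eef_pos: [0.6333, -0.1747, 0.0605]
ee_rot: [-3.137, -0.002, -1.356]
force: [-5.3, 1.6, 23.8]
width: 0.0006
gripper_force: 11.6
```

Force rose to 24 N with the bar down to 41 mm, so the lever is at its end stop. I'll hold, then check.

Request:
move_arm:
  rows: "0 0 0 0 0 0 0;0 0 0 0 0 0 0;0 0 0 0 0 0 0;0 0 0 0 0 0 0;0 0 0 0 0 0 0;0 0 0 0 0 0 0;0 0 0 0 0 0 0;0 0 0 0 0 0 0"

```text
t: 13.32
eef_pos: [0.6333, -0.1747, 0.0605]
ee_rot: [-3.137, -0.002, -1.356]
force: [-6.7, 2.0, 23.0]
width: 0.0006
gripper_force: 11.6
```

```bash
python3 - <<'E'
from h import *
a,d=grab('scene','s5')
cv2.imwrite('pics/c5.png',cv2.resize(a[120:310,190:440],None,fx=3,fy=3))
t=np.radians(12.25);R=np.array([[np.cos(t),-np.sin(t)],[np.sin(t),np.cos(t)]])
m=arm.camera_model('scene');K=np.array(m['mtx']);T=np.linalg.inv(np.array(m['camera_from_world']))
v,u=np.mgrid[0:400,0:640];c=np.linalg.inv(K)@np.stack([u.ravel(),v.ravel(),np.ones(u.size)])*d.ravel();W=(T[:3,:3]@c).T+T[:3,3]
U=(W[:,:2]-[.5637,.13998])@R
k=(abs(U[:,0])<.075)&(U[:,1]>-.11)&(U[:,1]<-.02)&(W[:,2]>.085);print(k.sum(),'hatch angle',-np.arctan(np.polyfit(U[k,1],W[k,2],1)[0]))
E
```

```text
1730 hatch angle 1.3409166869476725
```

View pics/c5.png

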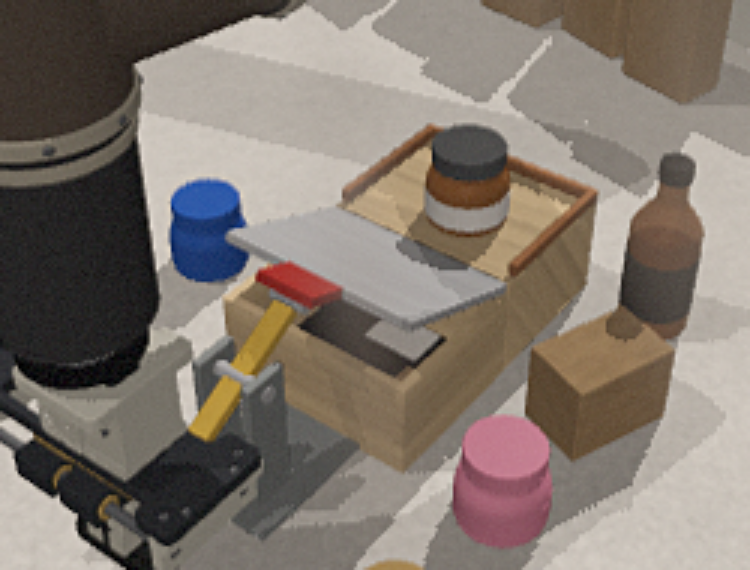

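The hatch is raised with its edge at crop (410,320), the lever is held at its stop, and the jar is upright on the deck at (467,180). The 1.34 rad fit is not a valid reading because arm pixels were in it. The bar height and stop force confirm full travel. Handing in.

```bash
python3 -c "
from station import arm
print(arm.job_done())"
```

```text
the job is handed in; nothing more can be done
None
```

The job is handed in: the honey jar stands upright on the wooden deck, and the arm is holding the lever at its end stop (about 23 N) with the hatch raised; I did not get a valid hatch-angle reading, and no verdict came back.

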